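# Level the counter shelf on its screw foot and hold it down

## Robot

A 6-joint arm with a two-finger parallel gripper is mounted at the origin on a cart in front of the work surface, level with it; the furniture and walls round the work are solid. World frame = base frame: x ahead of the robot, y to its left, z up, the work surface at z = 0. Lengths are in m, angles in rad, forces in N, time in s.
With the tool pointing down it reaches from about 0.3 to 0.875 m from the base axis. Payload 4.2 kg.
Tool frame: the origin (TCP) lies on the centre line of the jaws, within the pads' length; the fingertips stand 17 mm ahead of it and the grasp point (between the pads) lies 2 mm behind it (robot.nose_length is the distance from the TCP to the fingertips, in m); z points along the fingers, y is the line along which they close (so a half turn about z gives the same grasp; the last joint's range is limited). The gripper opens to 85 mm and grips with 20 to 120 N. Pads are 22 mm wide; open, the fingers measure 114 mm over their backs; the gripper's body (76 mm by 85 mm) begins 54 mm behind the grasp point. The pads swing forward as they close: fully open they stand 13 mm farther back than shut.
Start: joints at [-1.121, 0.32, 1.565, -0, 1.257, -0.02], TCP at [0.26, -0.513, 0.248] pointing down, gripper open.
Joint ranges: [-3.11, 3.11], [-0.84, 2.01], [0.21, 2.61], [-1.34, 4.49], [0.05, 2.63], [-2.56, 2.56]. Speed limits (rad/s): [2.57, 2.57, 3.14, 3.14, 3.14, 3.14].

## Interface

Orientations are given as a 3x3 rotation matrix whose columns are the frame's x, y, z axes.
In Python, from bench import robot gives the robot as it stands. The module is installed in compiled form; this text tells all that it offers.
- The arm moves only by the tool move_arm, never from a script. Its argument "moves" is a list of rows, each an object of numbers: "tx", "ty", "tz": the shift along the world's x, y, z as a fraction of full scale; "ax", "ay", "az": the turn, a rotation vector about the world's x, y, z as a fraction of full scale; "claw": the closure, from -1 (fully open) to 1 (shut), so that 0 is half open. A call has exactly 8 rows; each row is the pose to reach, as a shift and turn from the pose commanded when the call began; what a row does not reach only later rows make up. Full scale, the value 1, is 0.1 m for a shift and 120 degrees for a turn. A row lasts 1/10 s, in which the tool goes at most 50 mm and 8.59 degrees, less where a joint would pass 70% of its speed; a pose out of reach is approached as far as the arm can. A call with a number of a shift or a turn outside -1 to 1 is refused whole. A call with a gripper value outside its range is refused whole. The fingers move at their own pace and stop on an object; "force" is the grip in N (left out, the last holds). Time passes only in rows, so rows that repeat a pose let the fingers close, or fill a call up. It gives the time, the measured TCP pose, the force, the opening and the grip force at its end, in the units of the state.
- robot.get_state(): the state, without advancing time (a new reading comes with each control period).
- robot.read_camera(name): name is "scene" or "side" or "wrist"; returns (picture, depth): 480x640x3 uint8, red, green, blue; 480x640 float32, m along the optical axis (not along the pixel's ray), 0 where there is no reading.
- robot.calibration(name): a dict with "K" (3x3 intrinsics, pixels), "origin" and "attitude" of the camera in the world. Camera axes: x right, y up, looking along -z (the intrinsics and any distortion apply to the point x, -y, -z); pixel columns grow to the right and rows downward; lengths in m; the calibration is good to about 2 mm. A picture is of the moment at which its call begins: read the wrist's pose just before it. calibration takes no time and is no camera call; for the wrist camera it gives the pose at the moment of the call.
- robot.close_job(): hands the job in; it is judged then, once.
Trained networks look in the newest picture that a camera, given by its name, has taken for a name from the list of things; names that differ only in an ending like _2 or _b are one class to them, and where a whole thing is asked for, a point or a joint stands for the part that bears it (a point fixed in the world has none). Each returns a list of dicts, best first, with "p" (0 to 1); they miss things now and then, are a little off and sometimes report something else, mostly with a low value. They report only what shows in the picture. A call takes as long as a camera call. They do not tell look-alikes from the thing itself.
- robot.look_for(camera, thing): "extent" ([centre column, centre row, width, height] in pixels, round what is visible of it).
- robot.masks_of(camera, thing): "pixels" (480x640 bool, what is visible of it) and "extent" ([centre column, centre row, width, height] in pixels, round what is visible of it).
- robot.spot_point(camera, thing): "uv" ([column, row] in pixels: a listed point, or the origin of a listed thing).
The state is a dict: "time": time; "joint_positions": joint angles; "qd": joint speeds; "joint_efforts": joint torques, N m; "position": TCP position; "eef_rot": TCP orientation; "force": force on the tool from outside, world axes, zero at the start; "moment": the same for the moment, N m; "finger_gap": opening from 0.0 (shut) to 1.0 (fully open); "grasp_force": force on a finger pad.
Only numpy, scipy, OpenCV 4.12 (cv2) and the standard library are available. Lean on these libraries where they do the work, as an engineer would, in place of code of your own. Each camera call takes 0.05 s, during which the arm holds its last target. There are 200 camera calls.

## Task

The counter shelf is being levelled on its screw feet: the back-right and front-left feet are set, the back-left one is still wound up clear, and the front-right one is too short. Turn the knob of the front-right foot so that, with the spirit level pressed firmly down at its front end and the shelf thereby standing on that foot, the bubble sits in the middle of the vial, between its two lines. Leave the level lying fore-and-aft where it is and all the other things alone, and finish while still pressing the level down like that, so that a colleague can bring the last foot down to the worktop.

Things in the scene. Friction and masses are not known exactly. Their poses are not given: they have to be found in the camera images.
- shelf_top (a point): Centre of the top of the counter shelf, a pale wooden board 240 mm deep (x, to its back) by 360 mm wide (y, to its left), top 66 mm above the worktop, on four brass legs. Legs, feet and knobs at x = +-95, y = +-155 mm from here.
- shelf_stand: The stand of the two feet already set (back right, front left); origin on the worktop under the middle of the shelf, axes as shelf_top. It does not slide. The board rocks a degree or so about the diagonal through these feet: left alone it leans on the back-left foot, 3 mm short; pushed at the front right it comes down on the front-right foot.
- front_right_knob (a point): Middle of the front-right foot's brass knob, on its upright axis, 19 mm above the shelf's top. Round, fluted, 34 mm across, from 4 to 34 mm above the shelf's top; it stays at that height. Turned clockwise seen from above it lengthens the foot, 1.27 mm a radian, with light friction (0.04 N m), and stays where left. The three other knobs look alike but are locked.
- screw_foot: The rubber foot, 31 mm across, under the front-right leg, worked by the knob; origin at the centre of its sole. At the start it is 1.2 to 3.4 mm too short, which takes 0.9 to 2.7 rad of the knob clockwise.
- spirit_level: Spirit level: aluminium bar with black ends, 220 long (x, to its back end) x 24 x 34 mm high, about 0.3 kg, loose, lying fore-and-aft on the right half of the shelf; origin at the centre of its underside. Press on its flat solid top 60 to 95 mm before the middle; as the shelf rocks (some 4 mm down) that spot moves forward-right as far as it goes down, so follow it; 8 to 20 N seats it.
- vial (a point): Top of the round vial, in the middle of the level's length and width, 30 mm above its underside, axes as the level's. The vial lies along the level in a 60 mm long opening of its top and is seen from above. Two black lines ring it 11 mm before and behind the middle.
- bubble (a joint): Place of the pale bubble, 17 mm long, along the vial: 0 in the middle, positive towards the level's back end (m). It runs to the higher end and settles in 2 s. With the shelf pressed down on the front-right foot it moves about 4.5 mm for each radian of the knob, clockwise towards the front. Between the lines: within 2.5 mm of the middle.
- spice_jar_1: Corked glass spice jar, 44 mm across and 92 mm high, loose at the back left of the shelf; leave alone. Origin at its underside.
- spice_jar_3: The same kind of jar, loose at the middle of the shelf's back; leave alone. Origin at its underside.
- tea_tin: Round brass tin with a small lid knob, 67 mm across and 71 mm high, loose on the left of the shelf; leave alone. Origin at its underside.
- ramekin: White fluted ramekin, 68 mm across and 45 mm high, on the worktop to the left of the shelf; leave alone. Origin at its underside.
- lime: Green lime, 60 x 48 x 48 mm, on the worktop to the right of the shelf; leave alone. Origin at its underside.
- pencil: Dark green pencil, 162 mm long, on the worktop at the front right; leave alone. Origin at its underside.
Mind the look-alikes: they are no part of the job. There is more than one size of the spirit_level; the one meant has the size given above.

How it is judged:
At the end, for the whole second after the job is handed in: For the last second: fingers press the level with over 4 N, front-right foot bears on the worktop with over 1 N, bubble within 2.5 mm of the middle (between the lines); level flat on the shelf, within 0.25 rad of fore-and-aft and 30 mm of where it was; bystanders within 30 mm (contact force between the fingers and spirit_level above 4 N and contact force between screw_foot and shelf_stand above 1 N and value of joint bubble between -0.0025 and 0.0025 m and angle between the x axis of spirit_level and the x axis of shelf_stand, either way round below 0.25 rad and angle between spirit_level's own z axis and vertical below 0.05 rad and z of spirit_level in the frame of shelf_stand between 0.058 and 0.074 m and distance of vial from where it was at the start of the episode below 0.03 m); the arm keeps its last pose, push and grip.
It fails at once if a jar, the tin or another bystander is pushed more than 30 mm (distance of any of spice_jar_1, spice_jar_3, tea_tin, ramekin, lime, pencil from where it was at the start of the episode above 0.03 m).
It also fails if it takes over 67 s, if anything falls off the work surface, if the arm or the gripper's body presses on something with over 40 N, if the wrist force passes 120 N, or if a joint passes its speed limit or range.

## Working session

There is one attempt and no reset: what is moved stays moved. The work goes in short steps, Python scripts to look and compute and a tool call to move; the robot and the scene stay as the last step left them, time stands still between calls to the robot, and variables do not carry over. Pictures are saved under pics/ and viewed, at most 10 in all, crops included, and the job is handed in when it is done.

Besides the shell and the picture viewer there is one more tool, called as a command line: name --argument value ..., lists and objects as JSON in quotes. move_arm: Moves the arm, as the interface text tells. Its arguments: {"type":"object","properties":{"moves":{"type":"array"},"force":{"type":"number"}},"required":["moves"]}

```bash
mkdir -p pics; cat > h.py <<'E'
from bench import robot
import numpy as np, cv2
def cal(n):
    c=robot.calibration(n); return np.array(c["K"]),np.array(c["origin"]),np.array(c["attitude"])
def onz(n,uv,z,c=None):
    K,o,R=c or cal(n); d=R@np.array([(uv[0]-K[0,2])/K[0,0],-(uv[1]-K[1,2])/K[1,1],-1]); return o+d*(z-o[2])/d[2]
def proj(n,p,c=None):
    K,o,R=c or cal(n); q=R.T@(np.array(p)-o); return K[0,0]*q[0]/-q[2]+K[0,2], K[1,1]*-q[1]/-q[2]+K[1,2]
def save(n,f,crop=None,s=1):
    im,d=robot.read_camera(n); a=im
    if crop: x0,y0,x1,y1=crop; a=im[y0:y1,x0:x1]
    cv2.imwrite("pics/"+f,cv2.resize(a[:,:,::-1],None,fx=s,fy=s,interpolation=cv2.INTER_CUBIC)); return im,d
def st():
    s=robot.get_state(); print("t",round(s["time"],2),"p",np.round(s["position"],4),"F",np.round(s["force"],1),"gap",round(s["finger_gap"],3),"q",np.round(s["joint_positions"],3)); return s
E
python3 - <<'E'
from h import *
s=st(); print(np.round(s["eef_rot"],3), robot.nose_length)
ims=[save(n,n+"0.png")[0] for n in("scene","side")]
for n in("scene","side"):
    print(n,np.round(cal(n)[1],3))
    for t,z in(("shelf_top",.066),("front_right_knob",.085),("vial",.096),("spirit_level",.066)):
        for r in robot.spot_point(n,t)[:4]: print(t,round(r["p"],2),np.round(r["uv"]),np.round(onz(n,r["uv"],z),3))
E
```

```text
t 0.0 p [ 0.2601 -0.5123  0.2475] F [0.4 0.1 0.3] gap 1.004 q [-1.121  0.32   1.566 -0.     1.257 -0.02 ]
[[ 0.892  0.453 -0.001]
 [ 0.453 -0.892  0.002]
 [ 0.    -0.002 -1.   ]] 0.017
scene [-0.5   -0.647  0.894]
shelf_top 0.93 [369. 244.] [ 0.542 -0.091  0.066]
vial 0.98 [391. 245.] [ 0.526 -0.158  0.096]
vial 0.53 [253. 241.] [0.366 0.136 0.096]
spirit_level 0.87 [392. 253.] [ 0.536 -0.157  0.066]
spirit_level 0.67 [255. 248.] [0.375 0.139 0.066]
side [-0.059 -1.18   0.735]
shelf_top 0.96 [337. 253.] [ 0.54  -0.089  0.066]
front_right_knob 0.51 [324. 284.] [ 0.426 -0.234  0.085]
vial 0.72 [345. 254.] [ 0.526 -0.152  0.096]
vial 0.66 [258. 236.] [0.378 0.042 0.096]
spirit_level 0.87 [260. 240.] [0.395 0.079 0.066]
spirit_level 0.75 [348. 263.] [ 0.538 -0.148  0.066]
spirit_level 0.53 [358. 238.] [ 0.631 -0.04   0.066]
```

View pics/scene0.png

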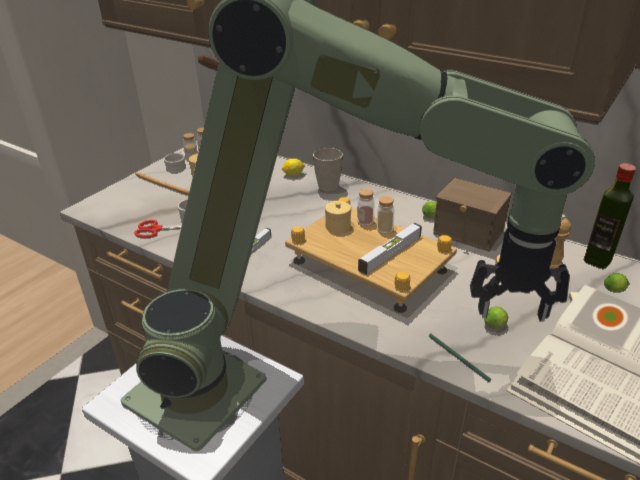

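View pics/side0.png

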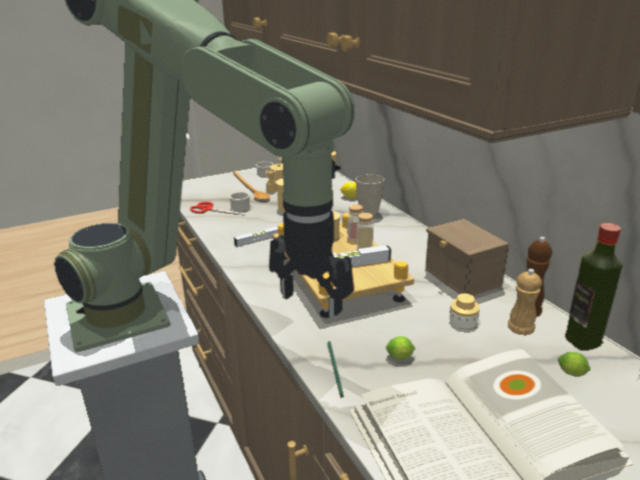

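Scene view: the shelf is seen from front right. The front-right knob is at about (402,281), with the other knobs at (444,243), (298,234) and (343,205). The right level runs from (362,267) to (420,232). The second level, at far left, is the look-alike. In the side view the gripper hides the front-right knob.

```bash
python3 - <<'E'
from h import *
k={"FR":(402,281),"BR":(444,243),"FL":(298,234),"BL":(343,205)}
P={a:onz("scene",u,.085)[:2] for a,u in k.items()}
for a in P: print(a,np.round(P[a],3))
c=sum(P.values())/4; f=(P["BR"]+P["BL"]-P["FR"]-P["FL"]); print("centre",c,"yaw",np.arctan2(f[1],f[0]))
robot.read_camera("scene"); m=robot.masks_of("scene","spirit_level")
for r in m[:2]:
    v,u=np.nonzero(r["pixels"]); p=np.array([onz("scene",x,.09)[:2] for x in zip(u,v)]); w,V=np.linalg.eigh(np.cov(p.T)); print(r["p"],r["extent"],p.mean(0),V[:,1],np.ptp(p@V[:,1]))
E
```

```text
FR [ 0.43  -0.237]
BR [ 0.616 -0.257]
FL [0.461 0.069]
BL [0.639 0.046]
centre [ 0.53644771 -0.09501508] yaw -0.11875452222672386
0.7 [390.6, 249.3, 61.9, 50.4] [ 0.52248964 -0.15741392] [-0.98699667  0.16074072] 0.25116797036103927
0.46 [261.6, 238.6, 18.1, 22.8] [0.39289266 0.13223997] [-0.96726886 -0.25375374] 0.09476950981865945
```

move_arm --moves '[{"tx": 0.2, "ty": 0.3, "claw": 1}, {"tx": 0.5, "ty": 0.7, "claw": 1}, {"tx": 0.6, "ty": 1, "claw": 1}, {"tx": 0.6, "ty": 1, "claw": 1}, {"tx": 0.6, "ty": 1, "claw": 1}, {"tx": 0.6, "ty": 1, "claw": 1}, {"tx": 0.6, "ty": 1, "claw": 1}, {"tx": 0.6, "ty": 1, "claw": 1}]'

```text
schema error: expected keys tx, ty, tz, ax, ay, az, claw
```

move_arm --moves '[{"tx": 0.3, "ty": 0.5, "claw": 1}, {"tx": 0.6, "ty": 1, "claw": 1}, {"tx": 0.6, "ty": 1, "claw": 1}, {"tx": 0.6, "ty": 1, "claw": 1}, {"tx": 0.6, "ty": 1, "claw": 1}, {"tx": 0.6, "ty": 1, "claw": 1}, {"tx": 0.6, "ty": 1, "claw": 1}, {"tx": 0.6, "ty": 1, "claw": 1}]'

```text
schema error: expected keys tx, ty, tz, ax, ay, az, claw
```

move_arm --moves '[{"tx": 0.3, "ty": 0.5, "claw": 1}, {"tx": 0.6, "ty": 1, "claw": 1}, {"tx": 0.6, "ty": 1, "claw": 1}, {"tx": 0.6, "ty": 1, "claw": 1}, {"tx": 0.6, "ty": 1, "claw": 1}, {"tx": 0.6, "ty": 1, "claw": 1}, {"tx": 0.6, "ty": 1, "claw": 1}, {"tx": 0.6, "ty": 1, "claw": 1}]'

```text
schema error: expected keys tx, ty, tz, ax, ay, az, claw
```

```bash
python3 - <<'E'
from h import *
s=st(); save("wrist","w1.png"); c=cal("wrist"); print(np.round(c[1]-s["position"],3),np.round(s["eef_rot"].T@(c[1]-s["position"]),3),np.round(s["eef_rot"].T@c[2],2),c[0][0])
for t,z in(("front_right_knob",.085),("vial",.096),("shelf_top",.066)):
    for r in robot.spot_point("wrist",t)[:4]: print(t,round(r["p"],2),np.round(r["uv"]),np.round(onz("wrist",r["uv"],z,c),4))
E
```

```text
t 0.6 p [ 0.2603 -0.5127  0.2484] F [-0.6  0.8  0.4] gap 1.001 q [-1.121  0.32   1.565 -0.     1.257 -0.02 ]
[0.064 0.031 0.125] [ 0.071  0.001 -0.125] [[ 0.    0.96  0.28]
 [ 1.   -0.   -0.  ]
 [-0.    0.28 -0.96]] [340.02025114   0.         320.00498781]
```

View pics/w1.png

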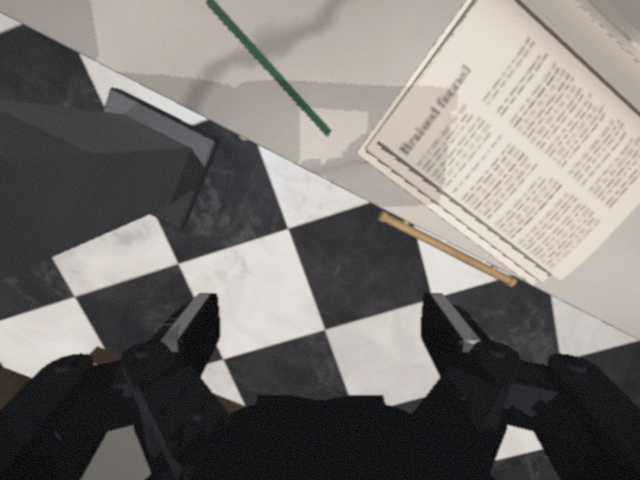

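The wrist view points over the floor, with the pencil at (270,65) and the cookbook at right; the shelf isn't in view. The camera looks along tool +x. The moves were refused because every row needs all seven keys.

move_arm --moves '[{"tx": 0.2, "ty": 0.35, "tz": 0, "ax": 0, "ay": 0, "az": -0.05, "claw": 1}, {"tx": 0.5, "ty": 0.8, "tz": 0, "ax": 0, "ay": 0, "az": -0.1, "claw": 1}, {"tx": 0.6, "ty": 1, "tz": 0, "ax": 0, "ay": 0, "az": -0.15, "claw": 1}, {"tx": 0.6, "ty": 1, "tz": 0, "ax": 0, "ay": 0, "az": -0.2, "claw": 1}, {"tx": 0.6, "ty": 1, "tz": 0, "ax": 0, "ay": 0, "az": -0.25, "claw": 1}, {"tx": 0.6, "ty": 1, "tz": 0, "ax": 0, "ay": 0, "az": -0.29, "claw": 1}, {"tx": 0.6, "ty": 1, "tz": 0, "ax": 0, "ay": 0, "az": -0.29, "claw": 1}, {"tx": 0.6, "ty": 1, "tz": 0, "ax": 0, "ay": 0, "az": -0.29, "claw": 1}]'

```text
time: 1.6
position: [0.3203, -0.4127, 0.2484]
eef_rot: [[0.991, -0.135, -0.0], [-0.135, -0.991, -0.0], [-0.0, 0.0, -1.0]]
force: [0.7, -0.5, -0.1]
finger_gap: 0.003
grasp_force: 0.0
```

move_arm --moves '[{"tx": 0.2, "ty": 0.35, "tz": 0, "ax": 0, "ay": 0, "az": 0, "claw": 1}, {"tx": 0.5, "ty": 0.8, "tz": 0, "ax": 0, "ay": 0, "az": 0, "claw": 1}, {"tx": 0.6, "ty": 1, "tz": 0, "ax": 0, "ay": 0, "az": 0, "claw": 1}, {"tx": 0.6, "ty": 1, "tz": 0, "ax": 0, "ay": 0, "az": 0, "claw": 1}, {"tx": 0.6, "ty": 1, "tz": 0, "ax": 0, "ay": 0, "az": 0, "claw": 1}, {"tx": 0.6, "ty": 1, "tz": 0, "ax": 0, "ay": 0, "az": 0, "claw": 1}, {"tx": 0.6, "ty": 1, "tz": 0, "ax": 0, "ay": 0, "az": 0, "claw": 1}, {"tx": 0.6, "ty": 1, "tz": 0, "ax": 0, "ay": 0, "az": 0, "claw": 1}]'

```text
time: 2.4
position: [0.3799, -0.3135, 0.2482]
eef_rot: [[0.99, -0.138, -0.0], [-0.138, -0.99, -0.0], [-0.0, 0.0, -1.0]]
force: [0.6, -0.4, 0.2]
finger_gap: -0.001
grasp_force: 0.0
```

move_arm --moves '[{"tx": 0.2, "ty": 0.35, "tz": 0, "ax": 0, "ay": 0, "az": 0, "claw": 1}, {"tx": 0.5, "ty": 0.8, "tz": -0.1, "ax": 0, "ay": 0, "az": 0, "claw": 1}, {"tx": 0.6, "ty": 1, "tz": -0.3, "ax": 0, "ay": 0, "az": 0, "claw": 1}, {"tx": 0.6, "ty": 1, "tz": -0.5, "ax": 0, "ay": 0, "az": 0, "claw": 1}, {"tx": 0.6, "ty": 1, "tz": -0.5, "ax": 0, "ay": 0, "az": 0, "claw": 1}, {"tx": 0.6, "ty": 1, "tz": -0.5, "ax": 0, "ay": 0, "az": 0, "claw": 1}, {"tx": 0.6, "ty": 1, "tz": -0.5, "ax": 0, "ay": 0, "az": 0, "claw": 1}, {"tx": 0.6, "ty": 1, "tz": -0.5, "ax": 0, "ay": 0, "az": 0, "claw": 1}]'

```text
time: 3.2
position: [0.4406, -0.2136, 0.1994]
eef_rot: [[0.99, -0.138, 0.002], [-0.138, -0.99, -0.001], [0.002, 0.001, -1.0]]
force: [-0.0, 0.3, -0.4]
finger_gap: -0.003
grasp_force: 0.0
```

```bash
cat > look.py <<'E'
from h import *
import sys
s=st(); print("yaw",np.arctan2(s["eef_rot"][1,0],s["eef_rot"][0,0])); c=cal("wrist"); save("wrist",sys.argv[1])
for t,z in(("front_right_knob",.085),("vial",.096),("shelf_top",.066)):
    for r in robot.spot_point("wrist",t)[:4]: print(t,round(r["p"],2),np.round(r["uv"]),np.round(onz("wrist",r["uv"],z,c),4))
for r in robot.masks_of("wrist","spirit_level")[:2]:
    v,u=np.nonzero(r["pixels"]); p=np.array([onz("wrist",x,.1,c)[:2] for x in list(zip(u,v))[::20]]); w,V=np.linalg.eigh(np.cov(p.T)); print("level",r["p"],r["extent"],p.mean(0),V[:,1],np.ptp(p@V[:,1]))
E
python3 look.py w2.png
```

```text
t 3.2 p [ 0.4406 -0.2136  0.1994] F [-0.   0.3 -0.4] gap -0.003 q [-0.475  0.224  1.831 -0.     1.084  1.235]
yaw -0.13880605038397684
front_right_knob 0.59 [351. 244.] [ 0.4349 -0.2365  0.085 ]
vial 0.96 [203. 114.] [ 0.5372 -0.1527  0.096 ]
vial 0.63 [8. 2.] [ 0.6131 -0.0543  0.096 ]
shelf_top 0.77 [129. 120.] [ 0.544  -0.0898  0.066 ]
level 0.87 [208.4, 139.9, 61.8, 279.1] [ 0.52197341 -0.15498643] [-0.9826297   0.18557713] 0.1714789804696959
```

View pics/w2.png

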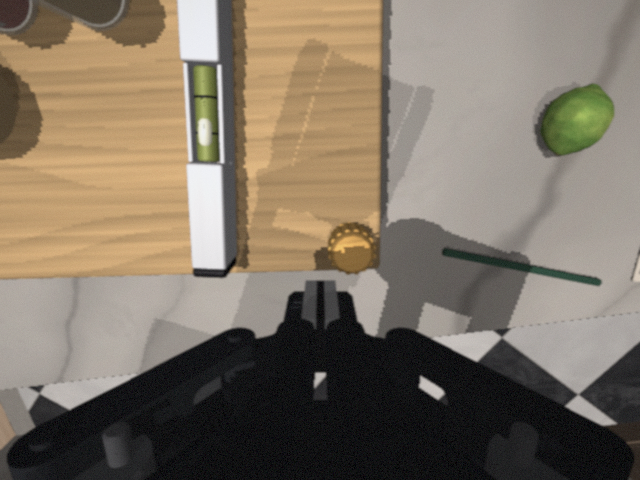

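The wrist view shows the shelf's front-right corner. The knob top is at about (352,245), the vial's middle at (203,114) with lines at rows 97 and 133, and the bubble at (205,131). The front end of the level is at about (213,265).

```bash
python3 - <<'E'
from h import *
c=cal("wrist")
for n,u,z in(("knobtop",(353,250),.1),("front",(213,268),.1),("vial",(204,114),.096),("tip",(320,285),.182)): print(n,np.round(onz("wrist",u,z,c),4))
E
```

```text
knobtop [ 0.4352 -0.236   0.1   ]
front [ 0.4354 -0.1369  0.1   ]
vial [ 0.5365 -0.1529  0.096 ]
tip [ 0.4484 -0.2147  0.182 ]
```

move_arm --moves '[{"tx": 0.1, "ty": 0.35, "tz": 0, "ax": 0, "ay": 0, "az": 0, "claw": 1}, {"tx": 0.22, "ty": 0.72, "tz": -0.1, "ax": 0, "ay": 0, "az": 0, "claw": 1}, {"tx": 0.22, "ty": 0.72, "tz": -0.35, "ax": 0, "ay": 0, "az": 0, "claw": 1}, {"tx": 0.22, "ty": 0.72, "tz": -0.6, "ax": 0, "ay": 0, "az": 0, "claw": 1}, {"tx": 0.22, "ty": 0.72, "tz": -0.7, "ax": 0, "ay": 0, "az": 0, "claw": 1}, {"tx": 0.22, "ty": 0.72, "tz": -0.7, "ax": 0, "ay": 0, "az": 0, "claw": 1}, {"tx": 0.22, "ty": 0.72, "tz": -0.7, "ax": 0, "ay": 0, "az": 0, "claw": 1}, {"tx": 0.22, "ty": 0.72, "tz": -0.7, "ax": 0, "ay": 0, "az": 0, "claw": 1}]'

```text
time: 4.25
position: [0.4631, -0.1412, 0.1295]
eef_rot: [[0.99, -0.138, 0.002], [-0.138, -0.99, -0.001], [0.002, 0.001, -1.0]]
force: [0.2, 0.4, -1.4]
finger_gap: -0.003
grasp_force: 0.0
```

move_arm --moves '[{"tx": 0, "ty": 0, "tz": -0.02, "ax": 0, "ay": 0, "az": 0, "claw": 1}, {"tx": 0, "ty": 0, "tz": -0.04, "ax": 0, "ay": 0, "az": 0, "claw": 1}, {"tx": 0, "ty": 0, "tz": -0.06, "ax": 0, "ay": 0, "az": 0, "claw": 1}, {"tx": 0, "ty": 0, "tz": -0.08, "ax": 0, "ay": 0, "az": 0, "claw": 1}, {"tx": 0, "ty": 0, "tz": -0.08, "ax": 0, "ay": 0, "az": 0, "claw": 1}, {"tx": 0, "ty": 0, "tz": -0.08, "ax": 0, "ay": 0, "az": 0, "claw": 1}, {"tx": 0, "ty": 0, "tz": -0.08, "ax": 0, "ay": 0, "az": 0, "claw": 1}, {"tx": 0, "ty": 0, "tz": -0.08, "ax": 0, "ay": 0, "az": 0, "claw": 1}]'

```text
time: 5.05
position: [0.4624, -0.1407, 0.1204]
eef_rot: [[0.991, -0.137, 0.0], [-0.137, -0.991, -0.0], [0.0, 0.0, -1.0]]
force: [-0.1, -0.5, -0.1]
finger_gap: 0.001
grasp_force: 0.0
```

move_arm --moves '[{"tx": 0, "ty": 0, "tz": -0.01, "ax": 0, "ay": 0, "az": 0, "claw": 1}, {"tx": 0, "ty": 0, "tz": -0.02, "ax": 0, "ay": 0, "az": 0, "claw": 1}, {"tx": -0.01, "ty": 0, "tz": -0.03, "ax": 0, "ay": 0, "az": 0, "claw": 1}, {"tx": -0.02, "ty": -0.01, "tz": -0.04, "ax": 0, "ay": 0, "az": 0, "claw": 1}, {"tx": -0.02, "ty": -0.01, "tz": -0.04, "ax": 0, "ay": 0, "az": 0, "claw": 1}, {"tx": -0.02, "ty": -0.01, "tz": -0.04, "ax": 0, "ay": 0, "az": 0, "claw": 1}, {"tx": -0.02, "ty": -0.01, "tz": -0.04, "ax": 0, "ay": 0, "az": 0, "claw": 1}, {"tx": -0.02, "ty": -0.01, "tz": -0.04, "ax": 0, "ay": 0, "az": 0, "claw": 1}]'

```text
time: 5.85
position: [0.4602, -0.1417, 0.1164]
eef_rot: [[0.991, -0.137, -0.0], [-0.137, -0.991, -0.0], [-0.0, 0.0, -1.0]]
force: [-2.8, -1.4, 3.3]
finger_gap: -0.002
grasp_force: 2.0
```

Contact has been made; I'll keep following it down.

move_arm --moves '[{"tx": -0.01, "ty": 0, "tz": -0.01, "ax": 0, "ay": 0, "az": 0, "claw": 1}, {"tx": -0.02, "ty": -0.01, "tz": -0.02, "ax": 0, "ay": 0, "az": 0, "claw": 1}, {"tx": -0.03, "ty": -0.01, "tz": -0.03, "ax": 0, "ay": 0, "az": 0, "claw": 1}, {"tx": -0.03, "ty": -0.01, "tz": -0.03, "ax": 0, "ay": 0, "az": 0, "claw": 1}, {"tx": -0.03, "ty": -0.01, "tz": -0.03, "ax": 0, "ay": 0, "az": 0, "claw": 1}, {"tx": -0.03, "ty": -0.01, "tz": -0.03, "ax": 0, "ay": 0, "az": 0, "claw": 1}, {"tx": -0.03, "ty": -0.01, "tz": -0.03, "ax": 0, "ay": 0, "az": 0, "claw": 1}, {"tx": -0.03, "ty": -0.01, "tz": -0.03, "ax": 0, "ay": 0, "az": 0, "claw": 1}]'

```text
time: 6.65
position: [0.4594, -0.1422, 0.1156]
eef_rot: [[0.99, -0.138, 0.005], [-0.138, -0.99, 0.001], [0.005, -0.001, -1.0]]
force: [-1.4, 4.1, 16.1]
finger_gap: -0.002
grasp_force: 8.3
```

```bash
python3 - <<'E'
from h import *
s=st(); save("wrist","w3.png",(200,0,440,480),1.25); c=cal("wrist"); print([np.round(r["uv"],1) for r in robot.spot_point("wrist","vial")])
E
```

```text
t 6.65 p [ 0.4594 -0.1422  0.1156] F [-1.4  4.1 16.1] gap -0.002 q [-0.325  0.303  1.968  0.003  0.865  1.382]
[array([325.4, 129. ])]
```

View pics/w3.png

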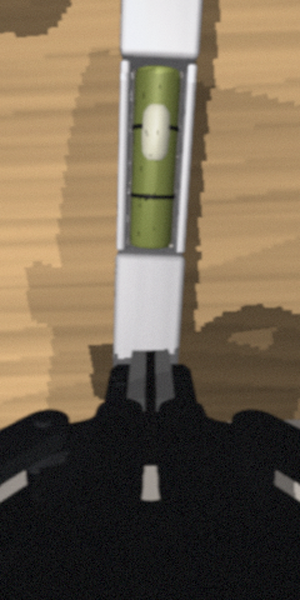

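The press view has the vial lines at crop rows 127 and 196. The bubble centre is at row 132, so it is about 9 mm towards the back. I'll let it settle and press slightly more to check that the shelf is seated.

move_arm --moves '[{"tx": 0, "ty": 0, "tz": -0.005, "ax": 0, "ay": 0, "az": 0, "claw": 1}, {"tx": 0, "ty": 0, "tz": -0.005, "ax": 0, "ay": 0, "az": 0, "claw": 1}, {"tx": 0, "ty": 0, "tz": -0.005, "ax": 0, "ay": 0, "az": 0, "claw": 1}, {"tx": 0, "ty": 0, "tz": -0.005, "ax": 0, "ay": 0, "az": 0, "claw": 1}, {"tx": 0, "ty": 0, "tz": -0.005, "ax": 0, "ay": 0, "az": 0, "claw": 1}, {"tx": 0, "ty": 0, "tz": -0.005, "ax": 0, "ay": 0, "az": 0, "claw": 1}, {"tx": 0, "ty": 0, "tz": -0.005, "ax": 0, "ay": 0, "az": 0, "claw": 1}, {"tx": 0, "ty": 0, "tz": -0.005, "ax": 0, "ay": 0, "az": 0, "claw": 1}]'

```text
time: 7.55
position: [0.4594, -0.1422, 0.1155]
eef_rot: [[0.99, -0.138, 0.006], [-0.138, -0.99, 0.0], [0.006, -0.001, -1.0]]
force: [-3.1, 3.4, 20.1]
finger_gap: -0.001
grasp_force: 10.1
```

```bash
cat > bub.py <<'E'
from h import *
s=st(); im,_=robot.read_camera("wrist"); c=cal("wrist"); u,v=robot.spot_point("wrist","vial")[0]["uv"]; print(u,v)
hsv=cv2.cvtColor(im,cv2.COLOR_RGB2HSV).astype(int); u=int(round(u)); v=int(round(v))
w=im[:,u-6:u+7].astype(int)
blue=np.median(w[:,:,2],1); g=np.median(im[:,u-10:u+11,1].astype(int),1); mn=im[:,u-14:u+15,1].astype(int)
for nm,off in(("L",slice(u-14,u-9)),("C",slice(u-4,u+5)),("R",slice(u+10,u+15))):
    print(nm,"G",list(enumerate(np.median(im[v-50:v+50,off,1],1).astype(int).tolist(),v-50))[::1] if 0 else "", end="")
    print(" dark rows",[(int(i),int(x)) for i,x in enumerate(np.median(im[:,off,1],1)) if x<70 and abs(i-v)<45])
b=[i for i in range(v-60,v+60) if np.median(im[i,u-3:u+4,2])>140 and hsv[i,u-3:u+4,1].mean()<70]
print("bubble rows",b[0],b[-1],np.mean(b), "mm per row ~",np.linalg.norm(onz("wrist",(u,v),.096,c)-onz("wrist",(u,v+10),.096,c))*100)
E
python3 bub.py
```

```text
t 7.55 p [ 0.4594 -0.1422  0.1155] F [-3.1  3.4 20.1] gap -0.001 q [-0.325  0.303  1.969  0.003  0.864  1.382]
324.9 127.8
L G  dark rows [(156, 36), (157, 42)]
C G  dark rows [(156, 68), (157, 36), (158, 50)]
R G  dark rows [(100, 62), (101, 40), (102, 18), (103, 42), (155, 65), (156, 47), (157, 18), (158, 28), (159, 57)]
bubble rows 84 127 105.5 mm per row ~ 0.3905937905356212
```

The shelf is seated: z no longer changes at 20 N. The bubble is settled at row 105.5 with the middle at 129.5, so it is about 9.6 mm back, which takes about 2.13 rad clockwise. I'll lift off, go to the knob and turn the tool to its start yaw.

move_arm --moves '[{"tx": 0.03, "ty": 0.01, "tz": 0.05, "ax": 0, "ay": 0, "az": 0, "claw": 1}, {"tx": 0.03, "ty": 0, "tz": 0.3, "ax": 0, "ay": 0, "az": 0, "claw": 1}, {"tx": 0, "ty": -0.3, "tz": 0.65, "ax": 0, "ay": 0, "az": 0.07, "claw": 0.5}, {"tx": -0.1, "ty": -0.6, "tz": 0.7, "ax": 0, "ay": 0, "az": 0.14, "claw": -0.3}, {"tx": -0.23, "ty": -0.95, "tz": 0.7, "ax": 0, "ay": 0, "az": 0.21, "claw": -0.3}, {"tx": -0.23, "ty": -0.95, "tz": 0.7, "ax": 0, "ay": 0, "az": 0.28, "claw": -0.3}, {"tx": -0.23, "ty": -0.95, "tz": 0.7, "ax": 0, "ay": 0, "az": 0.35, "claw": -0.3}, {"tx": -0.23, "ty": -0.95, "tz": 0.7, "ax": 0, "ay": 0, "az": 0.42, "claw": -0.3}]'

```text
time: 8.45
position: [0.4343, -0.238, 0.1823]
eef_rot: [[0.734, 0.679, -0.0], [0.679, -0.734, 0.001], [0.0, -0.001, -1.0]]
force: [-0.1, -0.0, -0.1]
finger_gap: 0.646
grasp_force: 0.0
```

move_arm --moves '[{"tx": 0, "ty": 0, "tz": 0, "ax": 0, "ay": 0, "az": 0.07, "claw": -0.3}, {"tx": 0, "ty": 0, "tz": 0, "ax": 0, "ay": 0, "az": 0.14, "claw": -0.3}, {"tx": 0, "ty": 0, "tz": 0, "ax": 0, "ay": 0, "az": 0.16, "claw": -0.3}, {"tx": 0, "ty": 0, "tz": 0, "ax": 0, "ay": 0, "az": 0.16, "claw": -0.3}, {"tx": 0, "ty": 0, "tz": 0, "ax": 0, "ay": 0, "az": 0.16, "claw": -0.3}, {"tx": 0, "ty": 0, "tz": 0, "ax": 0, "ay": 0, "az": 0.16, "claw": -0.3}, {"tx": 0, "ty": 0, "tz": 0, "ax": 0, "ay": 0, "az": 0.16, "claw": -0.3}, {"tx": 0, "ty": 0, "tz": 0, "ax": 0, "ay": 0, "az": 0.16, "claw": -0.3}]'

```text
time: 9.25
position: [0.4343, -0.2377, 0.1828]
eef_rot: [[0.474, 0.88, 0.0], [0.88, -0.474, -0.0], [0.0, 0.0, -1.0]]
force: [0.7, -0.4, 0.1]
finger_gap: 0.653
grasp_force: 0.0
```

```bash
python3 look.py w4.png
```

```text
t 9.25 p [ 0.4343 -0.2377  0.1828] F [ 0.7 -0.4  0.1] gap 0.653 q [-0.524  0.249  1.843  0.     1.049 -0.03 ]
yaw 1.0769123074606477
front_right_knob 0.83 [315. 245.] [ 0.4327 -0.2363  0.085 ]
vial 0.72 [411.  39.] [ 0.5388 -0.1533  0.096 ]
level 0.97 [407.6, 64.3, 380.6, 128.6] [ 0.51895027 -0.15246609] [-0.9761731   0.21699327] 0.20674658789738248
level 0.21 [402.2, 137.8, 465.0, 275.7] [ 0.51607283 -0.19317058] [-0.87104608  0.49120131] 0.26449101721440227
```

View pics/w4.png

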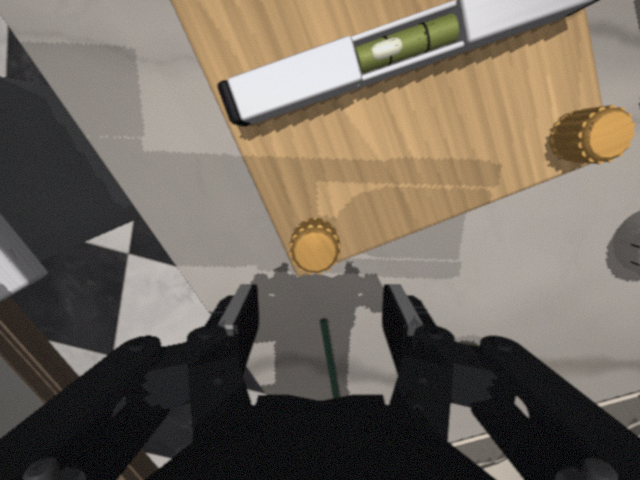

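The knob is at (315,245), centred between the fingers, with the level clear beyond. Next: descend and grip.

move_arm --moves '[{"tx": 0, "ty": 0.01, "tz": -0.2, "ax": 0, "ay": 0, "az": 0, "claw": -0.3}, {"tx": 0, "ty": 0.01, "tz": -0.5, "ax": 0, "ay": 0, "az": 0, "claw": -0.3}, {"tx": 0, "ty": 0.01, "tz": -0.75, "ax": 0, "ay": 0, "az": 0, "claw": -0.3}, {"tx": 0, "ty": 0.01, "tz": -0.9, "ax": 0, "ay": 0, "az": 0, "claw": -0.3}, {"tx": 0, "ty": 0.01, "tz": -0.9, "ax": 0, "ay": 0, "az": 0, "claw": -0.3}, {"tx": 0, "ty": 0.01, "tz": -0.9, "ax": 0, "ay": 0, "az": 0, "claw": -0.3}, {"tx": 0, "ty": 0.01, "tz": -0.9, "ax": 0, "ay": 0, "az": 0, "claw": 1}, {"tx": 0, "ty": 0.01, "tz": -0.9, "ax": 0, "ay": 0, "az": 0, "claw": 1}]' --force 30

```text
time: 10.3
position: [0.4311, -0.2355, 0.0932]
eef_rot: [[0.473, 0.881, -0.007], [0.881, -0.473, 0.003], [-0.001, -0.008, -1.0]]
force: [-9.7, 3.5, 4.7]
finger_gap: 0.387
grasp_force: 31.2
```

move_arm --moves '[{"tx": 0, "ty": 0, "tz": 0, "ax": 0, "ay": 0, "az": 0, "claw": 1}, {"tx": 0, "ty": 0, "tz": 0, "ax": 0, "ay": 0, "az": 0, "claw": 1}, {"tx": 0, "ty": 0, "tz": 0, "ax": 0, "ay": 0, "az": 0, "claw": 1}, {"tx": 0, "ty": 0, "tz": 0, "ax": 0, "ay": 0, "az": 0, "claw": 1}, {"tx": 0, "ty": 0, "tz": 0, "ax": 0, "ay": 0, "az": 0, "claw": 1}, {"tx": 0, "ty": 0, "tz": 0, "ax": 0, "ay": 0, "az": 0, "claw": 1}, {"tx": 0, "ty": 0, "tz": 0, "ax": 0, "ay": 0, "az": 0, "claw": 1}, {"tx": 0, "ty": 0, "tz": 0, "ax": 0, "ay": 0, "az": 0, "claw": 1}]'

```text
time: 11.1
position: [0.4311, -0.2354, 0.0933]
eef_rot: [[0.473, 0.881, -0.006], [0.881, -0.473, 0.003], [-0.001, -0.007, -1.0]]
force: [-8.8, 2.0, 4.8]
finger_gap: 0.387
grasp_force: 31.2
```

The knob is gripped (33 mm opening). I'll relieve the 3 mm side offset and turn clockwise 1.02 units, which is 122°.

move_arm --moves '[{"tx": -0.03, "ty": 0.01, "tz": 0, "ax": 0, "ay": 0, "az": -0.07, "claw": 1}, {"tx": -0.03, "ty": 0.01, "tz": 0, "ax": 0, "ay": 0, "az": -0.14, "claw": 1}, {"tx": -0.03, "ty": 0.01, "tz": 0, "ax": 0, "ay": 0, "az": -0.21, "claw": 1}, {"tx": -0.03, "ty": 0.01, "tz": 0, "ax": 0, "ay": 0, "az": -0.28, "claw": 1}, {"tx": -0.03, "ty": 0.01, "tz": 0, "ax": 0, "ay": 0, "az": -0.35, "claw": 1}, {"tx": -0.03, "ty": 0.01, "tz": 0, "ax": 0, "ay": 0, "az": -0.42, "claw": 1}, {"tx": -0.03, "ty": 0.01, "tz": 0, "ax": 0, "ay": 0, "az": -0.49, "claw": 1}, {"tx": -0.03, "ty": 0.01, "tz": 0, "ax": 0, "ay": 0, "az": -0.52, "claw": 1}]'

```text
time: 11.9
position: [0.4312, -0.2354, 0.0938]
eef_rot: [[1.0, -0.016, 0.0], [-0.016, -1.0, -0.0], [0.0, 0.0, -1.0]]
force: [-1.4, 1.8, 1.4]
finger_gap: 0.388
grasp_force: 30.9
```

move_arm --moves '[{"tx": 0, "ty": 0, "tz": 0, "ax": 0, "ay": 0, "az": -0.07, "claw": 1}, {"tx": 0, "ty": 0, "tz": 0, "ax": 0, "ay": 0, "az": -0.14, "claw": 1}, {"tx": 0, "ty": 0, "tz": 0, "ax": 0, "ay": 0, "az": -0.21, "claw": 1}, {"tx": 0, "ty": 0, "tz": 0, "ax": 0, "ay": 0, "az": -0.28, "claw": 1}, {"tx": 0, "ty": 0, "tz": 0, "ax": 0, "ay": 0, "az": -0.35, "claw": 1}, {"tx": 0, "ty": 0, "tz": 0, "ax": 0, "ay": 0, "az": -0.42, "claw": 1}, {"tx": 0, "ty": 0, "tz": 0, "ax": 0, "ay": 0, "az": -0.49, "claw": 1}, {"tx": 0, "ty": 0, "tz": 0, "ax": 0, "ay": 0, "az": -0.5, "claw": 1}]'

```text
time: 12.7
position: [0.4309, -0.2356, 0.0934]
eef_rot: [[0.489, -0.872, -0.001], [-0.872, -0.489, -0.0], [-0.0, 0.001, -1.0]]
force: [-1.3, 0.5, -0.4]
finger_gap: 0.386
grasp_force: 30.8
```

move_arm --moves '[{"tx": 0, "ty": 0, "tz": 0, "ax": 0, "ay": 0, "az": 0, "claw": -0.3}, {"tx": 0, "ty": 0, "tz": 0, "ax": 0, "ay": 0, "az": 0, "claw": -0.3}, {"tx": 0, "ty": 0, "tz": 0.2, "ax": 0, "ay": 0, "az": 0, "claw": -0.3}, {"tx": 0, "ty": 0, "tz": 0.5, "ax": 0, "ay": 0, "az": 0, "claw": -0.3}, {"tx": 0, "ty": 0, "tz": 0.9, "ax": 0, "ay": 0, "az": 0.07, "claw": 1}, {"tx": 0, "ty": 0, "tz": 0.9, "ax": 0, "ay": 0, "az": 0.14, "claw": 1}, {"tx": 0.15, "ty": 0.5, "tz": 0.9, "ax": 0, "ay": 0, "az": 0.21, "claw": 1}, {"tx": 0.31, "ty": 0.95, "tz": 0.9, "ax": 0, "ay": 0, "az": 0.28, "claw": 1}]'

```text
time: 13.5
position: [0.4628, -0.1408, 0.1837]
eef_rot: [[0.892, -0.452, 0.002], [-0.452, -0.892, -0.001], [0.002, -0.0, -1.0]]
force: [1.2, -0.0, 0.4]
finger_gap: -0.001
grasp_force: 0.0
```

move_arm --moves '[{"tx": 0, "ty": 0, "tz": 0, "ax": 0, "ay": 0, "az": 0.07, "claw": 1}, {"tx": 0, "ty": 0, "tz": -0.1, "ax": 0, "ay": 0, "az": 0.14, "claw": 1}, {"tx": 0, "ty": 0, "tz": -0.35, "ax": 0, "ay": 0, "az": 0.16, "claw": 1}, {"tx": 0, "ty": 0, "tz": -0.5, "ax": 0, "ay": 0, "az": 0.16, "claw": 1}, {"tx": 0, "ty": 0, "tz": -0.6, "ax": 0, "ay": 0, "az": 0.16, "claw": 1}, {"tx": 0, "ty": 0, "tz": -0.6, "ax": 0, "ay": 0, "az": 0.16, "claw": 1}, {"tx": 0, "ty": 0, "tz": -0.6, "ax": 0, "ay": 0, "az": 0.16, "claw": 1}, {"tx": 0, "ty": 0, "tz": -0.6, "ax": 0, "ay": 0, "az": 0.16, "claw": 1}]'

```text
time: 14.3
position: [0.463, -0.141, 0.1237]
eef_rot: [[0.991, -0.137, 0.002], [-0.137, -0.991, -0.001], [0.002, 0.0, -1.0]]
force: [-0.2, 0.4, 0.1]
finger_gap: -0.001
grasp_force: 0.0
```

move_arm --moves '[{"tx": 0, "ty": 0, "tz": -0.02, "ax": 0, "ay": 0, "az": 0, "claw": 1}, {"tx": 0, "ty": 0, "tz": -0.04, "ax": 0, "ay": 0, "az": 0, "claw": 1}, {"tx": -0.01, "ty": 0, "tz": -0.05, "ax": 0, "ay": 0, "az": 0, "claw": 1}, {"tx": -0.02, "ty": -0.01, "tz": -0.06, "ax": 0, "ay": 0, "az": 0, "claw": 1}, {"tx": -0.02, "ty": -0.01, "tz": -0.065, "ax": 0, "ay": 0, "az": 0, "claw": 1}, {"tx": -0.02, "ty": -0.01, "tz": -0.065, "ax": 0, "ay": 0, "az": 0, "claw": 1}, {"tx": -0.02, "ty": -0.01, "tz": -0.065, "ax": 0, "ay": 0, "az": 0, "claw": 1}, {"tx": -0.02, "ty": -0.01, "tz": -0.065, "ax": 0, "ay": 0, "az": 0, "claw": 1}]'

```text
time: 15.1
position: [0.4609, -0.1416, 0.1172]
eef_rot: [[0.991, -0.137, 0.002], [-0.137, -0.991, 0.0], [0.002, -0.0, -1.0]]
force: [0.5, 1.0, 6.8]
finger_gap: 0.0
grasp_force: 3.3
```

move_arm --moves '[{"tx": -0.005, "ty": 0, "tz": -0.01, "ax": 0, "ay": 0, "az": 0, "claw": 1}, {"tx": -0.01, "ty": 0, "tz": -0.015, "ax": 0, "ay": 0, "az": 0, "claw": 1}, {"tx": -0.01, "ty": 0, "tz": -0.015, "ax": 0, "ay": 0, "az": 0, "claw": 1}, {"tx": -0.01, "ty": 0, "tz": -0.015, "ax": 0, "ay": 0, "az": 0, "claw": 1}, {"tx": -0.01, "ty": 0, "tz": -0.015, "ax": 0, "ay": 0, "az": 0, "claw": 1}, {"tx": -0.01, "ty": 0, "tz": -0.015, "ax": 0, "ay": 0, "az": 0, "claw": 1}, {"tx": -0.01, "ty": 0, "tz": -0.015, "ax": 0, "ay": 0, "az": 0, "claw": 1}, {"tx": -0.01, "ty": 0, "tz": -0.015, "ax": 0, "ay": 0, "az": 0, "claw": 1}]'

```text
time: 15.9
position: [0.4608, -0.1417, 0.1171]
eef_rot: [[0.99, -0.138, 0.004], [-0.138, -0.99, -0.0], [0.004, -0.0, -1.0]]
force: [-1.2, 2.9, 14.2]
finger_gap: -0.003
grasp_force: 7.6
```

move_arm --moves '[{"tx": 0, "ty": 0, "tz": -0.003, "ax": 0, "ay": 0, "az": 0, "claw": 1}, {"tx": 0, "ty": 0, "tz": -0.003, "ax": 0, "ay": 0, "az": 0, "claw": 1}, {"tx": 0, "ty": 0, "tz": -0.003, "ax": 0, "ay": 0, "az": 0, "claw": 1}, {"tx": 0, "ty": 0, "tz": -0.003, "ax": 0, "ay": 0, "az": 0, "claw": 1}, {"tx": 0, "ty": 0, "tz": -0.003, "ax": 0, "ay": 0, "az": 0, "claw": 1}, {"tx": 0, "ty": 0, "tz": -0.003, "ax": 0, "ay": 0, "az": 0, "claw": 1}, {"tx": 0, "ty": 0, "tz": -0.003, "ax": 0, "ay": 0, "az": 0, "claw": 1}, {"tx": 0, "ty": 0, "tz": -0.003, "ax": 0, "ay": 0, "az": 0, "claw": 1}]'

```text
time: 16.7
position: [0.4608, -0.1417, 0.1171]
eef_rot: [[0.99, -0.138, 0.005], [-0.138, -0.99, -0.0], [0.005, -0.0, -1.0]]
force: [-2.0, 3.3, 16.9]
finger_gap: 0.001
grasp_force: 8.7
```

```bash
python3 bub.py; python3 -c "
from h import *
save('wrist','w5.png',(200,0,440,480),1.25)"
```

```text
t 16.7 p [ 0.4608 -0.1417  0.1171] F [-2.   3.3 16.9] gap 0.001 q [-3.230e-01  3.030e-01  1.963e+00  1.000e-03  8.700e-01  1.385e+00]
324.3 130.4
L G  dark rows [(100, 37), (101, 31), (102, 57), (155, 65), (156, 36), (157, 47)]
C G  dark rows [(100, 61), (101, 54), (156, 62), (157, 37), (158, 63)]
R G  dark rows [(100, 66), (101, 39), (102, 22), (103, 41), (156, 44), (157, 24), (158, 33), (159, 53)]
bubble rows 110 151 130.5 mm per row ~ 0.39588276862931854
```

View pics/w5.png

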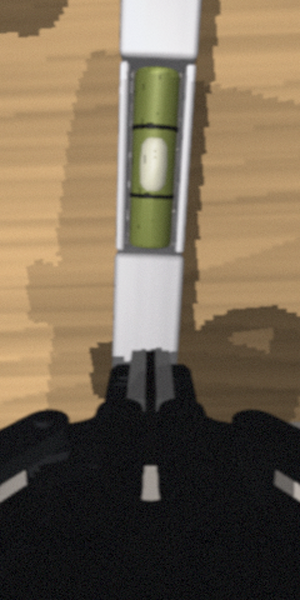

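The bubble sits between the lines (crop rows 138–190, lines at 127 and 196), about 0.5 mm off the middle. I'll hold to confirm it has settled.

move_arm --moves '[{"tx": 0, "ty": 0, "tz": 0, "ax": 0, "ay": 0, "az": 0, "claw": 1}, {"tx": 0, "ty": 0, "tz": 0, "ax": 0, "ay": 0, "az": 0, "claw": 1}, {"tx": 0, "ty": 0, "tz": 0, "ax": 0, "ay": 0, "az": 0, "claw": 1}, {"tx": 0, "ty": 0, "tz": 0, "ax": 0, "ay": 0, "az": 0, "claw": 1}, {"tx": 0, "ty": 0, "tz": 0, "ax": 0, "ay": 0, "az": 0, "claw": 1}, {"tx": 0, "ty": 0, "tz": 0, "ax": 0, "ay": 0, "az": 0, "claw": 1}, {"tx": 0, "ty": 0, "tz": 0, "ax": 0, "ay": 0, "az": 0, "claw": 1}, {"tx": 0, "ty": 0, "tz": 0, "ax": 0, "ay": 0, "az": 0, "claw": 1}]'

```text
time: 17.65
position: [0.4608, -0.1417, 0.1171]
eef_rot: [[0.99, -0.138, 0.005], [-0.138, -0.99, -0.0], [0.005, -0.0, -1.0]]
force: [-1.1, 2.9, 17.8]
finger_gap: -0.004
grasp_force: 8.7
```

move_arm --moves '[{"tx": 0, "ty": 0, "tz": 0, "ax": 0, "ay": 0, "az": 0, "claw": 1}, {"tx": 0, "ty": 0, "tz": 0, "ax": 0, "ay": 0, "az": 0, "claw": 1}, {"tx": 0, "ty": 0, "tz": 0, "ax": 0, "ay": 0, "az": 0, "claw": 1}, {"tx": 0, "ty": 0, "tz": 0, "ax": 0, "ay": 0, "az": 0, "claw": 1}, {"tx": 0, "ty": 0, "tz": 0, "ax": 0, "ay": 0, "az": 0, "claw": 1}, {"tx": 0, "ty": 0, "tz": 0, "ax": 0, "ay": 0, "az": 0, "claw": 1}, {"tx": 0, "ty": 0, "tz": 0, "ax": 0, "ay": 0, "az": 0, "claw": 1}, {"tx": 0, "ty": 0, "tz": 0, "ax": 0, "ay": 0, "az": 0, "claw": 1}]'

```text
time: 18.45
position: [0.4608, -0.1417, 0.1171]
eef_rot: [[0.99, -0.138, 0.005], [-0.138, -0.99, -0.0], [0.005, -0.0, -1.0]]
force: [-1.4, 2.7, 16.9]
finger_gap: 0.002
grasp_force: 8.7
```

```bash
python3 bub.py | tee o.txt; python3 - <<'E'
import re
b=float(re.search(r"bubble rows \d+ \d+ ([\d.]+)",open("o.txt").read())[1])
if abs(b-129.3)<3:
    from bench import robot; print(robot.close_job())
E
```

```text
t 18.45 p [ 0.4608 -0.1417  0.1171] F [-1.4  2.7 16.9] gap 0.002 q [-3.230e-01  3.030e-01  1.963e+00  1.000e-03  8.700e-01  1.385e+00]Traceback (most recent call last):
  File "bub.py", line 2, in <module>
    s=st(); im,_=robot.read_camera("wrist"); c=cal("wrist"); u,v=robot.spot_point("wrist","vial")[0]["uv"]; print(u,v)
                                                                 ~~~~~~~~~~~~~~~~~~~~~~~~~~~~~~~~^^^
IndexError: list index out of range
Traceback (most recent call last):
TypeError: 'NoneType' object is not subscriptable
```

The network missed the vial this time. The arm hasn't moved, so I'll use the earlier pixel.

```bash
sed -i 's/u,v=robot.spot_point.*$/u,v=324.3,130.4/' bub.py; python3 bub.py | tee o.txt; python3 - <<'E'
import re
b=float(re.search(r"bubble rows \d+ \d+ ([\d.]+)",open("o.txt").read())[1])
if abs(b-129.3)<3:
    from bench import robot; print(robot.close_job())
E
```

```text
t 18.55 p [ 0.4608 -0.1417  0.1171] F [-2.   2.9 17. ] gap -0.003 q [-3.230e-01  3.030e-01  1.963e+00  1.000e-03  8.700e-01  1.385e+00]
L G  dark rows [(99, 67), (100, 35), (101, 31), (102, 53), (155, 65), (156, 33), (157, 50)]
C G  dark rows [(100, 61), (101, 53), (156, 60), (157, 36), (158, 63)]
R G  dark rows [(100, 67), (101, 37), (102, 20), (103, 41), (155, 67), (156, 45), (157, 24), (158, 34), (159, 53)]
bubble rows 110 152 131.0 mm per row ~ 0.3958828145682454
the job is handed in; nothing more can be done
None
```

I turned the front-right knob about 2.14 rad clockwise, and the bubble now rests about 0.7 mm forward of the vial's middle, between the lines. I handed the job in at about 18.6 s with the level still pressed down at its front end with about 17 N; no verdict was returned.

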